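# Unlock and pop the drawer of a jewellery case

## Task

Open the spring drawer of the jewellery case: push the lock grip on its top away from the round plunger, on through its click, until it is fully home against its end stop, then press the plunger all the way down and let it come up again, so that the drawer pops out by itself. Feel for the stops and press gently, never forcing the case; leave the lock grip home and the other things on the dresser where they are.

Things in the scene. Friction and masses are not known exactly. Their poses are not given: they have to be found in the camera images.
- case: brown wooden jewellery case, aluminium top, 160 (x) by 260 (y) by 75 mm high, fixed; delicate: no part bears over 30 N. Origin: centre of its underside; z up, -x: drawer front (faces the robot, turned up to 0.45 rad), +y: the way the lock grip must go. On top at x = 0: plunger at y = -90 mm, lock grip further to +y. Rails 4 mm high along y at x = -26 and +26 mm, y = -60 to 120 mm.
- grip_top (a point): centre of the lock grip's top face, 99.5 mm above the dresser, at case x = 0, y = -15 mm + joint lock_slide. The grip is an upright black block, 30 mm along case x, 14 mm along case y, 21 mm tall, on a flat steel strip that slides with it (strip's upper face 78 mm above the dresser, 46 mm wide). About 54 mm free between grip and plunger at joint 0.
- lock_slide (a joint): travel of the grip to case +y in m, starts at 0 to 0.010. Friction about 2.5 N; stays where left. A spring click at 0.013 to 0.023 takes up to about 10 N: not the stop. The rigid end stop is inside, unseen, and differs each time: anywhere from 0.030 to 0.070; find it by force. If the grip is not within about 2 mm of it, the plunger is blocked after 1 to 2 mm.
- plunger_top (a point): centre of the top face of the plunger, a round flat steel head 28 mm in diameter and 7 mm thick on a 12 mm stem, at case x = 0, y = -90 mm; 100 mm above the dresser when up.
- plunger (a joint): how far the plunger is pressed down in m: 0 up, 0.012 at its stop. The spring needs 4 N at the top and about 7 N at the stop, and brings it up again. Pressed beyond about 0.0105 it frees the drawer.
- drawer (a joint): how far the drawer is out in m: 0 shut, 0.045 fully out. Its own spring pushes it out to case -x once it is freed; it is latched until then and has no handle.
- drawer_front (a point): middle of the drawer's front face, 36 mm above the dresser; front 228 mm wide, 50 mm high. Leave 50 mm clear in front of it.
- jar: closed black glass jar, 54 mm in diameter, 65 mm high, bystander. Origin: centre of its underside.
- incense_plate: green ceramic plate, 100 mm in diameter, 14 mm high, bystander. Origin: centre of its underside.
- hair_roller: yellow plastic hair roller, a tube 36 mm in diameter standing 60 mm high, bystander. Origin: centre of its underside.
- ring_block: beechwood ring block 50 by 80 by 30 mm high, bystander. Origin: centre of its underside.

How it is judged:
By the outcome, as a careful person would: the job done as asked, in the order asked, and still so for the second after the job is handed in, with the robot touching nothing.
It also fails if it takes over 51 s, if anything falls off the work surface, if the arm or the gripper's body presses on something with over 40 N, if the wrist force passes 120 N, or if a joint passes its speed limit or range.

## Robot

A 6-joint arm with a two-finger parallel gripper is mounted at the origin on the work surface. World frame = base frame: x ahead of the robot, y to its left, z up, the work surface at z = 0. Lengths are in m, angles in rad, forces in N, time in s.
With the tool pointing down it reaches from about 0.35 to 0.8 m from the base axis. Payload 7.3 kg.
Tool frame: the origin (TCP) lies between the finger pads; the fingertips stand robot.tips_ahead ahead of it and the grasp point (between the pads) lies 5 mm behind it (robot.tips_ahead is the distance from the TCP to the fingertips, in m); z points along the fingers, y is the line along which they close (so a half turn about z gives the same grasp; the last joint's range is limited). The gripper opens to 85 mm and grips with 20 to 120 N. Pads are 22 mm wide; open, the fingers measure 114 mm over their backs; the gripper's body (76 mm by 85 mm) begins 54 mm behind the grasp point. The pads swing forward as they close: fully open they stand 13 mm farther back than shut.
Start: joints at [1.127, 0.342, 1.524, -0, 1.275, -0.146], TCP at [0.154, 0.502, 0.245] pointing down, gripper open.
Joint ranges: [-2.53, 2.53], [-0.77, 2.02], [0.04, 2.7], [-1, 4.14], [0.28, 2.66], [-3.11, 3.11]. Speed limits (rad/s): [2.57, 2.57, 3.14, 3.14, 3.14, 3.14].

## Interface

Orientations are given as [roll, pitch, yaw] about the fixed x, y, z axes, in that order (R = Rz(yaw) Ry(pitch) Rx(roll)).
In Python, from workcell import status, eyes, job, robot gives the robot as it stands.
- The arm moves only by the tool step_arm, never from a script. Its argument "steps" is a list of rows, each an object of numbers: "tx", "ty", "tz": the shift along the tool's x, y, z each as a share of 0.4 m, from -1 to 1; "turn": the turn about the tool's z as a share of 360 degrees, from -1 to 1; "grip": the opening, from -1 (shut) to 1 (fully open). A call has 1 to 20 rows; each row shifts and turns the commanded pose from where the row before left it, along the tool's axes as they then stand; what a row does not reach is not made up. A row lasts 1/12 s, in which the tool goes at most 41.7 mm and 7.16 degrees, less where a joint would pass 70% of its speed; a pose out of reach is approached as far as the arm can. A call with a number of a shift or a turn outside -1 to 1 is refused whole. A call with a gripper value outside its range is refused whole. The fingers move at their own pace and stop on an object; "grip_force" is the grip in N (left out, the last holds). Time passes only in rows, so rows that do not move let the fingers close. It gives the time, the measured TCP pose, the force, the opening and the grip force at its end, in the units of the state.
- status.state(): the state, without advancing time (a new reading comes with each control period).
- eyes.read_camera(name): name is "scene" or "top"; returns a dict with "frame" (420x560x3 uint8, red, green, blue), "K" (3x3 intrinsics, pixels), "rvec" (rotation vector, rad) and "tvec" (3), from world to camera coordinates, as OpenCV has them. Camera axes: x right, y down, z forward; pixel columns grow to the right and rows downward; lengths in m; the calibration is good to about 2 mm. A picture is of the moment at which its call begins. There is no depth.
- job.hand_in(): hands the job in; it is judged then, once.
The state is a dict: "time_s": time; "joints": joint angles; "qd": joint speeds; "tau": joint torques, N m; "eef_pos": TCP position; "ee_rot": TCP orientation; "force": force on the tool from outside, world axes, zero at the start; "torque": the same for the moment, N m; "grip_width": finger opening in m; "grip_force": force on a finger pad.
Only numpy, scipy, OpenCV 4.12 (cv2) and the standard library are available. Lean on these libraries where they do the work, as an engineer would, in place of code of your own. Each camera call takes 0.05 s, during which the arm holds its last target. There are 200 camera calls.

## Working session

There is one attempt and no reset: what is moved stays moved. The work goes in short steps, Python scripts to look and compute and a tool call to move; the robot and the scene stay as the last step left them, time stands still between calls to the robot, and variables do not carry over. Pictures are saved under pics/ and viewed, at most 10 in all, crops included, and the job is handed in when it is done.

Besides the shell and the picture viewer there is one more tool, called after "Call:" as name([rows], argument=value, ...), one row to a line, values as JSON. step_arm: Moves the arm, as the interface text tells. Its arguments: {"type":"object","properties":{"steps":{"type":"array"},"grip_force":{"type":"number"}},"required":["steps"]}

```bash
mkdir -p pics; python3 - <<'E'
from workcell import status, eyes, job, robot
import cv2,numpy as np,pickle
s=status.state();print(s, robot.tips_ahead)
d={}
for n in("scene","top"):
    c=eyes.read_camera(n);d[n]=c
    cv2.imwrite(f"pics/{n}0.png",c["frame"][:,:,::-1])
    R=cv2.Rodrigues(np.array(c["rvec"]))[0];print(n,c["K"],-R.T@np.array(c["tvec"]).ravel(),R)
pickle.dump(d,open("cams.pkl","wb"))
E
```

```text
{'time_s': 0.0, 'joints': array([ 1.12699125e+00,  3.42743186e-01,  1.52502486e+00,  6.59827959e-06,
        1.27538412e+00, -1.45984795e-01]), 'qd': array([ 0.00071022, -0.00051433,  0.00051364,  0.000493  , -0.00052592,
        0.00020779]), 'tau': array([-1.04123483e-03, -4.33681655e+01, -2.46010476e+01, -2.91165679e-04,
        8.08081299e-03, -7.77725489e-06]), 'eef_pos': array([0.15385986, 0.50155333, 0.24461258]), 'ee_rot': array([-3.14005065e+00, -2.33099819e-04,  2.84377027e+00]), 'force': array([-0.20929407, -0.09501811,  1.19923446]), 'torque': array([-0.01905278,  0.04192379,  0.00748344]), 'grip_force': 0.0, 'grip_width': 0.0852080644947804} 0.014
scene [[454.65836121   0.         288.20882322]
 [  0.         454.65836121 210.71837963]
 [  0.           0.           1.        ]] [ 1.24129703 -0.21930669  0.79548415] [[ 0.36411666  0.93133286  0.00617801]
 [ 0.66886184 -0.2568727  -0.69759605]
 [-0.64810716  0.25813858 -0.71646464]]
top [[422.18942428   0.         275.90098741]
 [  0.         422.18942428 212.22610419]
 [  0.           0.           1.        ]] [0.47131406 0.02562293 0.91700465] [[ 0.02472336 -0.99917787 -0.03213007]
 [-0.98476609 -0.01880805 -0.17286414]
 [ 0.17211772  0.03591439 -0.98442148]]
```

View pics/top0.png

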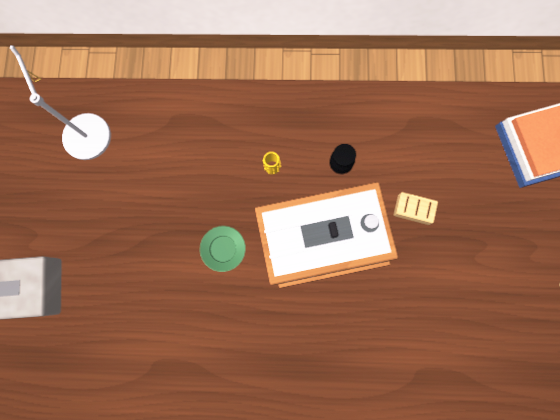

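View pics/scene0.png

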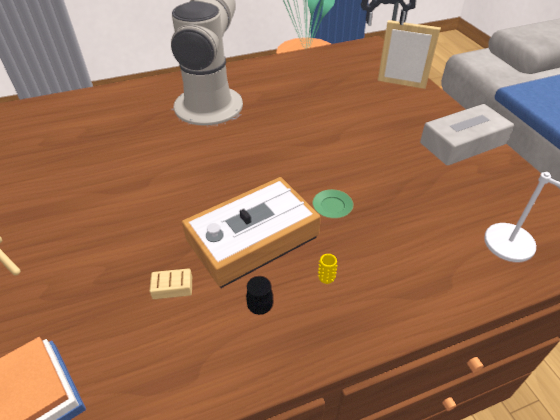

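The top view shows the case at about (326,235), the plunger at (370,223) and the grip at (334,230), with the jar, roller, plate and ring block around it. I'll enlarge both views for exact pixels.

```bash
python3 - <<'E'
import cv2,numpy as np,pickle
d=pickle.load(open("cams.pkl","rb"))
a=cv2.resize(d["top"]["frame"][175:295,245:405],None,fx=5,fy=5,interpolation=cv2.INTER_CUBIC)
b=cv2.resize(d["scene"]["frame"][175:283,180:324],None,fx=5.5,fy=5.5,interpolation=cv2.INTER_CUBIC)
cv2.imwrite("pics/a.png",a[:,:,::-1]);cv2.imwrite("pics/b.png",b[:,:,::-1])
E
```

```text
(no output)
```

View pics/a.png

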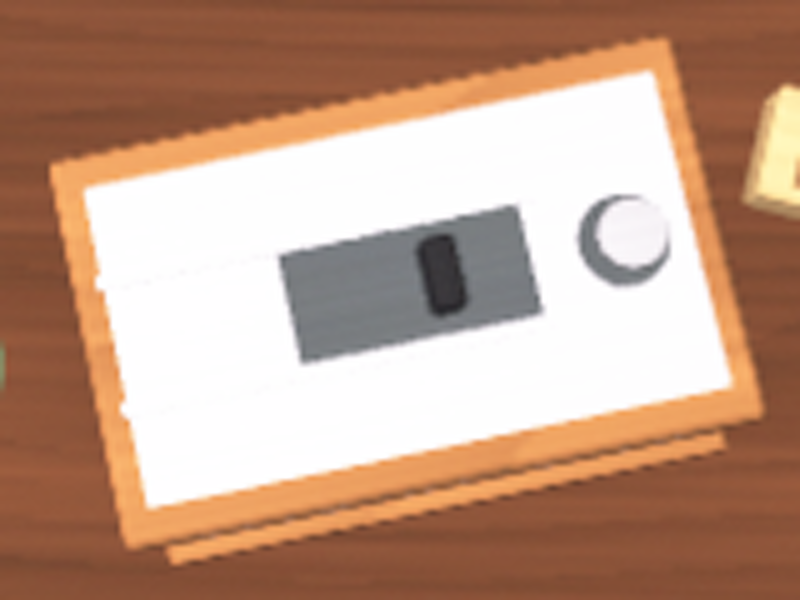

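View pics/b.png

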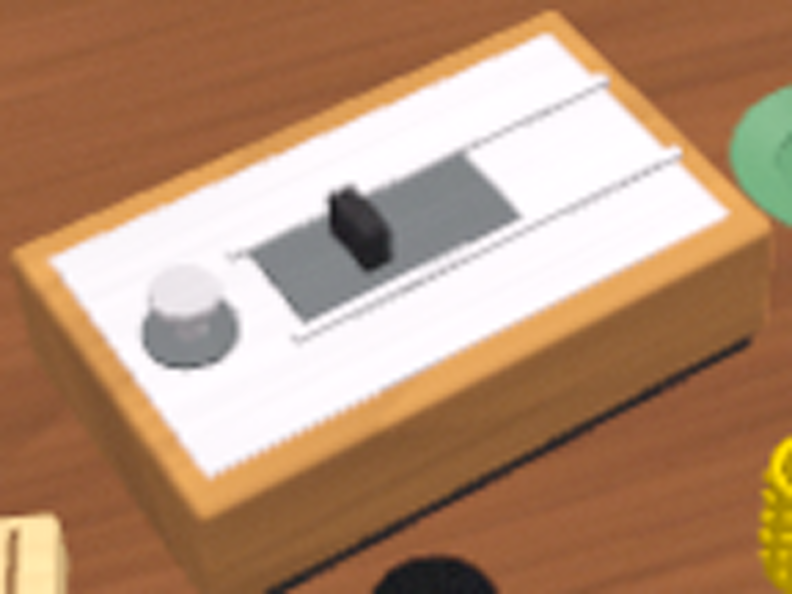

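Crop a shows the case's top corners at (50,165), (667,38), (762,415) and (127,548), with the plunger head at (633,232). Crop b shows the same corners at (770,230), (205,520), (15,255) and (553,12), with the head at (186,290). I'll fit the case pose and the grip position from these.

```bash
cat > h.py <<'E'
import numpy as np,cv2,pickle
from scipy.optimize import least_squares
d=pickle.load(open("cams.pkl","rb"))
P=lambda X,n:cv2.projectPoints(np.array(X,float),np.array(d[n]["rvec"],float),np.array(d[n]["tvec"],float),d[n]["K"],None)[0][:,0]
def ray(px,n,z):
    c=d[n];R=cv2.Rodrigues(np.array(c["rvec"]))[0];C=-R.T@np.array(c["tvec"]).ravel()
    v=R.T@np.linalg.inv(c["K"])@[*px,1];return C+v*(z-C[2])/v[2]
E
python3 - <<'E'
from h import *
L=np.array([[.08,.13,.075],[.08,-.13,.075],[-.08,-.13,.075],[-.08,.13,.075],[0,-.09,.1]])
un=lambda p,f,o:(np.array(p,float)+.5)/f-.5+o
t=un([(50,165),(667,38),(762,415),(127,548),(633,232)],5,[245,175])
s=un([(770,230),(205,520),(15,255),(553,12),(186,290)],5.5,[180,175])
def W(p,X):
    c,q=np.cos(p[2]),np.sin(p[2]);return np.array(X)@np.array([[c,q,0],[-q,c,0],[0,0,1]])+[p[0],p[1],0]
for sel in ("ts","t","s"):
    f=lambda p:np.concatenate([(P(W(p,L),n)-m).ravel() for k,n,m in(("t","top",t),("s","scene",s)) if k in sel])
    r=least_squares(f,[.45,-.05,.1]);print(sel,r.x.round(4),r.fun.reshape(-1,2).round(1).tolist())
    if sel=="ts":p=r.x
c,q=np.cos(p[2]),np.sin(p[2])
loc=lambda X:np.array([c*(X[0]-p[0])+q*(X[1]-p[1]),-q*(X[0]-p[0])+c*(X[1]-p[1])]).round(4)
print("grip",loc(ray(un((441,272),5,[245,175]),"top",.0995)),loc(ray(un((345,190),5.5,[180,175]),"scene",.0995)),loc(ray(un((375,225),5.5,[180,175]),"scene",.0995)))
print("strip",[loc(ray(un(x,5,[245,175]),"top",.078)) for x in((279,255),(517,206),(541,313),(302,362))])
for n,px,z in(("plate",(222,249),.01),("roller",(271,160),.06),("jar",(345,152),.065),("ring",(416,208),.03)):print(n,loc(ray(px,"top",z)))
print("plunger",W(p,[[0,-.09,.1]]),"grip0",W(p,[[0,-.015,.0995]]))
E
```

```text
ts [ 0.5806 -0.0424  0.2291] [[-1.2, -0.8], [0.4, -1.7], [1.3, 0.1], [-0.8, 0.7], [-0.2, -0.3], [1.6, -0.9], [-1.1, 0.1], [-1.6, -1.0], [0.4, -1.4], [-0.1, -0.1]]
t [ 0.5799 -0.0426  0.2269] [[-1.1, -0.7], [0.6, -1.2], [1.4, 0.6], [-0.9, 0.9], [-0.1, 0.1]]
s [ 0.5819 -0.0424  0.2325] [[1.8, -0.7], [-0.7, 0.7], [-1.5, -0.4], [0.4, -1.1], [0.1, 0.4]]
grip [-0.0005 -0.0139] [-0.012  -0.0138] [ 0.0108 -0.0138]
strip [array([0.022 , 0.0451]), array([ 0.0216, -0.0524]), array([-0.0223, -0.0517]), array([-0.0218,  0.0453])]
plate [0.0164 0.2175]
roller [0.1737 0.0749]
jar [ 0.1562 -0.0798]
ring [ 0.0145 -0.2044]
plunger [[ 0.60101943 -0.1300732   0.1       ]] grip0 [[ 0.58398485 -0.05703333  0.0995    ]]
```

Call:
step_arm([
  {"tx":-0.0739,"ty":-0.0546,"grip":-1},
  {"tx":-0.0739,"ty":-0.0546,"grip":-1},
  {"tx":-0.0739,"ty":-0.0546,"grip":-1},
  {"tx":-0.0739,"ty":-0.0546,"grip":-1},
  {"tx":-0.0739,"ty":-0.0546,"grip":-1},
  {"tx":-0.0739,"ty":-0.0546,"grip":-1},
  {"tx":-0.0739,"ty":-0.0546,"grip":-1},
  {"tx":-0.0739,"ty":-0.0546,"grip":-1},
  {"tx":-0.0739,"ty":-0.0546,"grip":-1},
  {"tx":-0.0739,"ty":-0.0546,"grip":-1},
  {"tx":-0.0739,"ty":-0.0546,"grip":-1},
  {"tx":-0.0739,"ty":-0.0546,"grip":-1},
  {"tx":-0.0739,"ty":-0.0546,"grip":-1},
  {"tx":-0.0739,"ty":-0.0546,"grip":-1},
  {"tx":-0.0739,"ty":-0.0546,"grip":-1},
  {"tx":-0.0739,"ty":-0.0546,"grip":-1},
  {"tx":-0.0739,"ty":-0.0546,"grip":-1},
  {"tx":-0.0739,"ty":-0.0546,"grip":-1},
  {"tx":-0.0739,"ty":-0.0546,"grip":-1},
  {"tx":-0.0739,"ty":-0.0546,"grip":-1},
], grip_force=20)

```text
$.steps[0]: bad value
```

Call:
step_arm([
  {"turn":0.0166,"grip":-1},
  {"turn":0.0166,"grip":-1},
  {"turn":0.0166,"grip":-1},
  {"turn":0.0166,"grip":-1},
  {"turn":0.0166,"grip":-1},
  {"turn":0.0166,"grip":-1},
  {"turn":0.0166,"grip":-1},
  {"turn":0.0166,"grip":-1},
  {"turn":0.0166,"grip":-1},
  {"turn":0.0166,"grip":-1},
  {"grip":-1},
  {"grip":-1},
  {"grip":-1},
])

```text
$.steps[0]: bad value
```

Both calls were refused, so I'll try rows that carry every key.

Call:
step_arm([
  {"tx":-0.074,"ty":-0.055,"tz":0,"turn":0,"grip":-1},
], grip_force=20)

```text
time_s: 0.18
eef_pos: [0.1738, 0.4748, 0.2447]
ee_rot: [3.14, -0.002, 2.848]
force: [0.0, -1.4, -0.0]
grip_width: 0.0755
grip_force: 0.0
```

Call:
step_arm([
  {"tx":-0.074,"ty":-0.0546,"tz":0,"turn":0,"grip":-1},
  {"tx":-0.074,"ty":-0.0546,"tz":0,"turn":0,"grip":-1},
  {"tx":-0.074,"ty":-0.0546,"tz":0,"turn":0,"grip":-1},
  {"tx":-0.074,"ty":-0.0546,"tz":0,"turn":0,"grip":-1},
  {"tx":-0.074,"ty":-0.0546,"tz":0,"turn":0,"grip":-1},
  {"tx":-0.074,"ty":-0.0546,"tz":0,"turn":0,"grip":-1},
  {"tx":-0.074,"ty":-0.0546,"tz":0,"turn":0,"grip":-1},
  {"tx":-0.074,"ty":-0.0546,"tz":0,"turn":0,"grip":-1},
  {"tx":-0.074,"ty":-0.0546,"tz":0,"turn":0,"grip":-1},
  {"tx":-0.074,"ty":-0.0546,"tz":0,"turn":0,"grip":-1},
  {"tx":-0.074,"ty":-0.0546,"tz":0,"turn":0,"grip":-1},
  {"tx":-0.074,"ty":-0.0546,"tz":0,"turn":0,"grip":-1},
  {"tx":-0.074,"ty":-0.0546,"tz":0,"turn":0,"grip":-1},
  {"tx":-0.074,"ty":-0.0546,"tz":0,"turn":0,"grip":-1},
  {"tx":-0.074,"ty":-0.0546,"tz":0,"turn":0,"grip":-1},
  {"tx":-0.074,"ty":-0.0546,"tz":0,"turn":0,"grip":-1},
  {"tx":-0.074,"ty":-0.0546,"tz":0,"turn":0,"grip":-1},
  {"tx":-0.074,"ty":-0.0546,"tz":0,"turn":0,"grip":-1},
  {"tx":-0.074,"ty":-0.0546,"tz":0,"turn":0,"grip":-1},
])

```text
time_s: 1.77
eef_pos: [0.5923, -0.0912, 0.2448]
ee_rot: [3.141, -0.001, 2.844]
force: [1.5, 0.2, -0.5]
grip_width: 0.0004
grip_force: 0.0
```

Call:
step_arm([
  {"tx":0,"ty":0,"tz":0,"turn":0.0166,"grip":-1},
  {"tx":0,"ty":0,"tz":0,"turn":0.0166,"grip":-1},
  {"tx":0,"ty":0,"tz":0,"turn":0.0166,"grip":-1},
  {"tx":0,"ty":0,"tz":0,"turn":0.0166,"grip":-1},
  {"tx":0,"ty":0,"tz":0,"turn":0.0166,"grip":-1},
  {"tx":0,"ty":0,"tz":0,"turn":0.0166,"grip":-1},
  {"tx":0,"ty":0,"tz":0,"turn":0.0166,"grip":-1},
  {"tx":0,"ty":0,"tz":0,"turn":0.0166,"grip":-1},
  {"tx":0,"ty":0,"tz":0,"turn":0.0166,"grip":-1},
  {"tx":0,"ty":0,"tz":0,"turn":0.0166,"grip":-1},
  {"tx":0,"ty":0,"tz":0,"turn":0,"grip":-1},
  {"tx":0,"ty":0,"tz":0,"turn":0,"grip":-1},
])

```text
time_s: 2.77
eef_pos: [0.5916, -0.0895, 0.2449]
ee_rot: [-3.141, -0.001, 1.804]
force: [-0.6, -0.2, -0.2]
grip_width: 0.0
grip_force: 0.0
```

Call:
step_arm([
  {"tx":0,"ty":0,"tz":0.078,"turn":0,"grip":-1},
  {"tx":0,"ty":0,"tz":0.078,"turn":0,"grip":-1},
  {"tx":0,"ty":0,"tz":0.078,"turn":0,"grip":-1},
  {"tx":0,"ty":0,"tz":0.07,"turn":0.0007,"grip":-1},
  {"tx":0,"ty":0,"tz":0,"turn":0,"grip":-1},
  {"tx":0,"ty":0,"tz":0,"turn":0,"grip":-1},
])

```text
time_s: 3.27
eef_pos: [0.5911, -0.0893, 0.1228]
ee_rot: [-3.139, -0.002, 1.798]
force: [-0.1, 0.5, 0.9]
grip_width: 0.0002
grip_force: 0.0
```

```bash
python3 - <<'E'
from workcell import status, eyes
import cv2,numpy as np
c=eyes.read_camera("scene");b=cv2.resize(c["frame"][150:280,180:324],None,fx=4.5,fy=4.5,interpolation=cv2.INTER_CUBIC)
e=eyes.read_camera("top");a=e["frame"][150:300,240:400];
cv2.imwrite("pics/c.png",b[:,:,::-1]);print(status.state()["eef_pos"],status.state()["force"])
E
```

```text
[ 0.59293905 -0.08983404  0.12561208] [-0.27527782 -0.15482619 -0.51721743]
```

View pics/c.png

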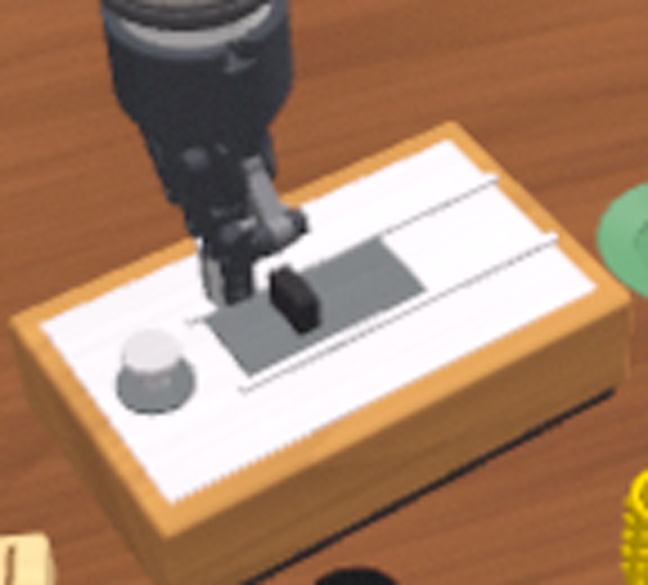

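The fingers stand between the plunger (crop 152,350) and the grip (295,300), so the tips can go lower.

Call:
step_arm([
  {"tx":0,"ty":0,"tz":0.018,"turn":0,"grip":-1},
  {"tx":0,"ty":0,"tz":0.018,"turn":0,"grip":-1},
  {"tx":0,"ty":0,"tz":0.017,"turn":0,"grip":-1},
  {"tx":0,"ty":0,"tz":0,"turn":0,"grip":-1},
  {"tx":0,"ty":0,"tz":0,"turn":0,"grip":-1},
])

```text
time_s: 3.78
eef_pos: [0.5915, -0.0894, 0.1021]
ee_rot: [-3.141, -0.001, 1.796]
force: [0.1, 0.3, 0.2]
grip_width: -0.0
grip_force: 0.0
```

Call:
step_arm([
  {"tx":0.01,"ty":0,"tz":0,"turn":0,"grip":-1},
  {"tx":0.01,"ty":0,"tz":0,"turn":0,"grip":-1},
  {"tx":0,"ty":0,"tz":0,"turn":0,"grip":-1},
])

```text
time_s: 4.03
eef_pos: [0.5899, -0.0808, 0.1027]
ee_rot: [3.141, -0.0, 1.797]
force: [-0.0, 0.4, -0.2]
grip_width: 0.0002
grip_force: 0.0
```

Call:
step_arm([
  {"tx":0.005,"ty":0,"tz":0,"turn":0,"grip":-1},
  {"tx":0.005,"ty":0,"tz":0,"turn":0,"grip":-1},
  {"tx":0.005,"ty":0,"tz":0,"turn":0,"grip":-1},
  {"tx":0.005,"ty":0,"tz":0,"turn":0,"grip":-1},
  {"tx":0.005,"ty":0,"tz":0,"turn":0,"grip":-1},
  {"tx":0.005,"ty":0,"tz":0,"turn":0,"grip":-1},
])

```text
time_s: 4.53
eef_pos: [0.5874, -0.0702, 0.1026]
ee_rot: [3.141, 0.001, 1.796]
force: [-0.2, -2.6, -0.2]
grip_width: 0.0004
grip_force: 1.4
```

Call:
step_arm([
  {"tx":0.005,"ty":0,"tz":0,"turn":0,"grip":-1},
  {"tx":0.005,"ty":0,"tz":0,"turn":0,"grip":-1},
])

```text
time_s: 4.7
eef_pos: [0.5864, -0.0662, 0.1026]
ee_rot: [3.141, 0.0, 1.796]
force: [-0.5, -3.3, 0.6]
grip_width: 0.0
grip_force: 1.4
```

Call:
step_arm([
  {"tx":0.005,"ty":0,"tz":0,"turn":0,"grip":-1},
  {"tx":0.005,"ty":0,"tz":0,"turn":0,"grip":-1},
])

```text
time_s: 4.87
eef_pos: [0.5855, -0.0622, 0.1026]
ee_rot: [3.141, 0.0, 1.796]
force: [-0.3, -6.4, 1.2]
grip_width: 0.0004
grip_force: 3.0
```

Call:
step_arm([
  {"tx":0,"ty":0,"tz":0,"turn":0,"grip":-1},
])

```text
time_s: 4.95
eef_pos: [0.5855, -0.0622, 0.1026]
ee_rot: [3.142, 0.0, 1.797]
force: [0.0, -3.5, 2.1]
grip_width: 0.0001
grip_force: 1.6
```

Call:
step_arm([
  {"tx":0.005,"ty":0,"tz":0,"turn":0,"grip":-1},
  {"tx":0.005,"ty":0,"tz":0,"turn":0,"grip":-1},
  {"tx":0,"ty":0,"tz":0,"turn":0,"grip":-1},
  {"tx":0,"ty":0,"tz":0,"turn":0,"grip":-1},
])

```text
time_s: 5.28
eef_pos: [0.5846, -0.058, 0.1025]
ee_rot: [3.142, -0.001, 1.796]
force: [-0.2, -1.9, 1.7]
grip_width: 0.0003
grip_force: 0.8
```

```bash
python3 - <<'E'
from workcell import status
s=status.state();u=[-.2271,.9739];print(s["eef_pos"],s["force"],(s["eef_pos"][:2]-[.5806,-.0424])@u, s["force"][:2]@u)
E
```

```text
[ 0.58457078 -0.05803297  0.10252824] [-0.16474286 -1.90317623  1.70595241] -0.016126716265274156 -1.8160902277977975
```

Call:
step_arm([
  {"tx":0.005,"ty":0,"tz":0,"turn":0,"grip":-1},
  {"tx":0,"ty":0,"tz":0,"turn":0,"grip":-1},
  {"tx":0,"ty":0,"tz":0,"turn":0,"grip":-1},
])

```text
time_s: 5.53
eef_pos: [0.5839, -0.0557, 0.1023]
ee_rot: [-3.141, -0.001, 1.796]
force: [0.1, -0.0, 0.0]
grip_width: -0.0001
grip_force: 0.0
```

```bash
python3 - <<'E'
from workcell import status
s=status.state();u=[-.2271,.9739];print(s["eef_pos"],s["force"],(s["eef_pos"][:2]-[.5806,-.0424])@u, s["force"][:2]@u)
E
```

```text
[ 0.58390525 -0.05565023  0.10225404] [ 0.1139161  -0.03803081  0.03340357] -0.013655024962526827 -0.062908556197823
```

Call:
step_arm([
  {"tx":0.005,"ty":0,"tz":0,"turn":0,"grip":-1},
  {"tx":0.005,"ty":0,"tz":0,"turn":0,"grip":-1},
])

```text
time_s: 5.7
eef_pos: [0.5832, -0.0525, 0.1023]
ee_rot: [-3.141, 0.0, 1.796]
force: [0.6, -2.2, -0.0]
grip_width: -0.0002
grip_force: 1.3
```

Call:
step_arm([
  {"tx":0.003,"ty":0,"tz":0,"turn":0,"grip":-1},
  {"tx":0.003,"ty":0,"tz":0,"turn":0,"grip":-1},
])

```text
time_s: 5.87
eef_pos: [0.5827, -0.05, 0.1023]
ee_rot: [-3.141, 0.0, 1.797]
force: [1.1, -2.4, -1.7]
grip_width: -0.0003
grip_force: 1.3
```

Call:
step_arm([
  {"tx":0.001,"ty":0,"tz":0,"turn":0,"grip":-1},
  {"tx":0.001,"ty":0,"tz":0,"turn":0,"grip":-1},
])

```text
time_s: 6.03
eef_pos: [0.5825, -0.0493, 0.1024]
ee_rot: [-3.141, -0.0, 1.796]
force: [0.8, -3.0, -1.5]
grip_width: -0.0001
grip_force: 1.3
```

Call:
step_arm([
  {"tx":0.0015,"ty":0,"tz":0,"turn":0,"grip":-1},
  {"tx":0.0015,"ty":0,"tz":0,"turn":0,"grip":-1},
  {"tx":0.0015,"ty":0,"tz":0,"turn":0,"grip":-1},
  {"tx":0.0015,"ty":0,"tz":0,"turn":0,"grip":-1},
  {"tx":0.0015,"ty":0,"tz":0,"turn":0,"grip":-1},
])

```text
time_s: 6.45
eef_pos: [0.5818, -0.0464, 0.1025]
ee_rot: [-3.142, -0.0, 1.796]
force: [-0.3, -2.2, -2.4]
grip_width: -0.0003
grip_force: 1.3
```

Call:
step_arm([
  {"tx":0.0015,"ty":0,"tz":0,"turn":0,"grip":-1},
  {"tx":0.0015,"ty":0,"tz":0,"turn":0,"grip":-1},
  {"tx":0.0015,"ty":0,"tz":0,"turn":0,"grip":-1},
  {"tx":0.0015,"ty":0,"tz":0,"turn":0,"grip":-1},
  {"tx":0.0015,"ty":0,"tz":0,"turn":0,"grip":-1},
])

```text
time_s: 6.87
eef_pos: [0.5811, -0.0434, 0.1025]
ee_rot: [-3.142, -0.0, 1.796]
force: [0.8, -1.5, -2.4]
grip_width: 0.0
grip_force: 1.3
```

Call:
step_arm([
  {"tx":0.0015,"ty":0,"tz":0,"turn":0,"grip":-1},
  {"tx":0.0015,"ty":0,"tz":0,"turn":0,"grip":-1},
  {"tx":0.0015,"ty":0,"tz":0,"turn":0,"grip":-1},
  {"tx":0.0015,"ty":0,"tz":0,"turn":0,"grip":-1},
  {"tx":0.0015,"ty":0,"tz":0,"turn":0,"grip":-1},
])

```text
time_s: 7.28
eef_pos: [0.5805, -0.0405, 0.1025]
ee_rot: [-3.142, -0.0, 1.796]
force: [0.3, -2.8, -2.2]
grip_width: -0.0002
grip_force: 1.3
```

Call:
step_arm([
  {"tx":0.0015,"ty":0,"tz":0,"turn":0,"grip":-1},
  {"tx":0.0015,"ty":0,"tz":0,"turn":0,"grip":-1},
  {"tx":0.0015,"ty":0,"tz":0,"turn":0,"grip":-1},
  {"tx":0.0015,"ty":0,"tz":0,"turn":0,"grip":-1},
  {"tx":0.0015,"ty":0,"tz":0,"turn":0,"grip":-1},
])

```text
time_s: 7.7
eef_pos: [0.5798, -0.0376, 0.1025]
ee_rot: [-3.142, -0.0, 1.796]
force: [-0.2, -1.4, -1.7]
grip_width: 0.0003
grip_force: 1.3
```

Call:
step_arm([
  {"tx":0.0015,"ty":0,"tz":0,"turn":0,"grip":-1},
  {"tx":0.0015,"ty":0,"tz":0,"turn":0,"grip":-1},
  {"tx":0.0015,"ty":0,"tz":0,"turn":0,"grip":-1},
  {"tx":0.0015,"ty":0,"tz":0,"turn":0,"grip":-1},
  {"tx":0.0015,"ty":0,"tz":0,"turn":0,"grip":-1},
])

```text
time_s: 8.12
eef_pos: [0.5791, -0.0346, 0.1025]
ee_rot: [-3.142, -0.0, 1.796]
force: [-1.0, -3.1, -0.8]
grip_width: 0.0001
grip_force: 1.3
```

Call:
step_arm([
  {"tx":0.0015,"ty":0,"tz":0,"turn":0,"grip":-1},
  {"tx":0.0015,"ty":0,"tz":0,"turn":0,"grip":-1},
  {"tx":0.0015,"ty":0,"tz":0,"turn":0,"grip":-1},
  {"tx":0.0015,"ty":0,"tz":0,"turn":0,"grip":-1},
  {"tx":0.0015,"ty":0,"tz":0,"turn":0,"grip":-1},
])

```text
time_s: 8.53
eef_pos: [0.5785, -0.0317, 0.1025]
ee_rot: [3.142, -0.0, 1.796]
force: [-1.0, -2.2, -1.4]
grip_width: -0.0002
grip_force: 1.3
```

Call:
step_arm([
  {"tx":0.0015,"ty":0,"tz":0,"turn":0,"grip":-1},
  {"tx":0.0015,"ty":0,"tz":0,"turn":0,"grip":-1},
  {"tx":0.0015,"ty":0,"tz":0,"turn":0,"grip":-1},
  {"tx":0.0015,"ty":0,"tz":0,"turn":0,"grip":-1},
  {"tx":0.0015,"ty":0,"tz":0,"turn":0,"grip":-1},
])

```text
time_s: 8.95
eef_pos: [0.5778, -0.0288, 0.1025]
ee_rot: [-3.142, -0.0, 1.796]
force: [-1.6, -3.3, -1.3]
grip_width: 0.0002
grip_force: 1.3
```

Call:
step_arm([
  {"tx":0.0015,"ty":0,"tz":0,"turn":0,"grip":-1},
  {"tx":0.0015,"ty":0,"tz":0,"turn":0,"grip":-1},
  {"tx":0.0015,"ty":0,"tz":0,"turn":0,"grip":-1},
  {"tx":0.0015,"ty":0,"tz":0,"turn":0,"grip":-1},
  {"tx":0.0015,"ty":0,"tz":0,"turn":0,"grip":-1},
])

```text
time_s: 9.37
eef_pos: [0.5773, -0.0266, 0.1026]
ee_rot: [3.141, 0.001, 1.797]
force: [-0.6, -8.3, -1.7]
grip_width: 0.0001
grip_force: 3.7
```

Call:
step_arm([
  {"tx":0.001,"ty":0,"tz":0,"turn":0,"grip":-1},
  {"tx":0.001,"ty":0,"tz":0,"turn":0,"grip":-1},
  {"tx":0,"ty":0,"tz":0,"turn":0,"grip":-1},
])

```text
time_s: 9.62
eef_pos: [0.5773, -0.0265, 0.1026]
ee_rot: [3.141, 0.002, 1.797]
force: [-0.3, -9.0, -3.1]
grip_width: 0.0
grip_force: 4.1
```

Call:
step_arm([
  {"tx":0.001,"ty":0,"tz":0,"turn":0,"grip":-1},
  {"tx":0.001,"ty":0,"tz":0,"turn":0,"grip":-1},
  {"tx":0.001,"ty":0,"tz":0,"turn":0,"grip":-1},
  {"tx":0,"ty":0,"tz":0,"turn":0,"grip":-1},
])

```text
time_s: 9.95
eef_pos: [0.5773, -0.0263, 0.1026]
ee_rot: [3.141, 0.004, 1.796]
force: [-0.4, -12.7, -2.7]
grip_width: -0.0001
grip_force: 6.0
```

Call:
step_arm([
  {"tx":-0.0125,"ty":0,"tz":0,"turn":0,"grip":-1},
  {"tx":-0.0125,"ty":0,"tz":0,"turn":0,"grip":-1},
  {"tx":0,"ty":0,"tz":-0.04,"turn":0,"grip":-1},
  {"tx":0,"ty":0,"tz":-0.04,"turn":0,"grip":-1},
  {"tx":0,"ty":0,"tz":0,"turn":0,"grip":-1},
  {"tx":-0.062,"ty":0,"tz":0,"turn":0,"grip":-1},
  {"tx":-0.062,"ty":0,"tz":0,"turn":0,"grip":-1},
  {"tx":-0.062,"ty":0,"tz":0,"turn":0,"grip":-1},
  {"tx":-0.062,"ty":0,"tz":0,"turn":0,"grip":-1},
  {"tx":0,"ty":0,"tz":0,"turn":0,"grip":-1},
  {"tx":0,"ty":0,"tz":0,"turn":0,"grip":-1},
  {"tx":0,"ty":0,"tz":0,"turn":0,"grip":-1},
])

```text
time_s: 10.95
eef_pos: [0.6008, -0.1298, 0.1339]
ee_rot: [-3.141, -0.001, 1.796]
force: [0.1, 0.2, -0.0]
grip_width: -0.0002
grip_force: 0.0
```

```bash
python3 - <<'E'
from workcell import status, eyes
import cv2,numpy as np
c=eyes.read_camera("scene");b=cv2.resize(c["frame"][150:280,180:324],None,fx=4.5,fy=4.5,interpolation=cv2.INTER_CUBIC)
cv2.imwrite("pics/d.png",b[:,:,::-1]);s=status.state();print(s["eef_pos"],s["force"],"off plunger",s["eef_pos"][:2]-[.6010,-.1301])
E
```

```text
[ 0.60086628 -0.1294091   0.13406233] [-0.44144998  0.54352436 -0.17128105] off plunger [-0.00013372  0.0006909 ]
```

View pics/d.png

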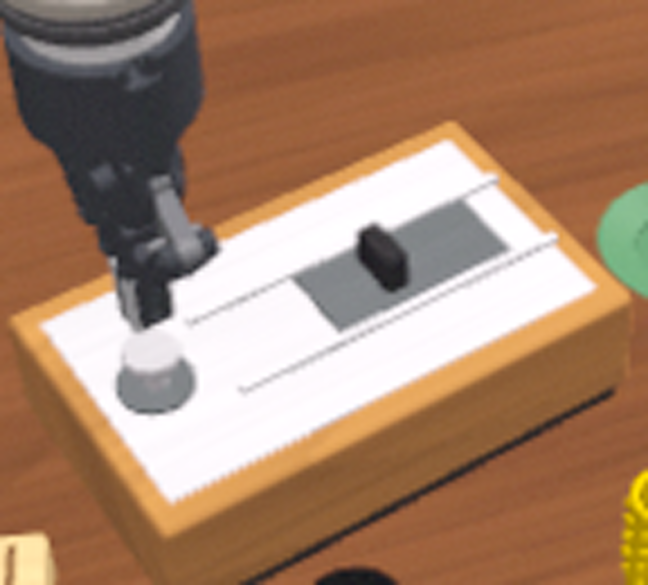

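The grip is now at crop (383,257), well along its rails, and the closed fingertips (148,320) stand over the plunger head. Next I'll go down by feel.

Call:
step_arm([
  {"tx":0,"ty":0,"tz":0.02,"turn":0,"grip":-1},
  {"tx":0,"ty":0,"tz":0.015,"turn":0,"grip":-1},
  {"tx":0,"ty":0,"tz":0.005,"turn":0,"grip":-1},
  {"tx":0,"ty":0,"tz":0.005,"turn":0,"grip":-1},
  {"tx":0,"ty":0,"tz":0,"turn":0,"grip":-1},
])

```text
time_s: 11.42
eef_pos: [0.6009, -0.13, 0.1158]
ee_rot: [-3.141, -0.001, 1.797]
force: [-0.4, 0.3, -0.9]
grip_width: -0.0001
grip_force: 0.0
```

Call:
step_arm([
  {"tx":0,"ty":0,"tz":0.0025,"turn":0,"grip":-1},
  {"tx":0,"ty":0,"tz":0.0025,"turn":0,"grip":-1},
  {"tx":0,"ty":0,"tz":0.0025,"turn":0,"grip":-1},
  {"tx":0,"ty":0,"tz":0,"turn":0,"grip":-1},
])

```text
time_s: 11.75
eef_pos: [0.6013, -0.1305, 0.1139]
ee_rot: [3.141, 0.0, 1.796]
force: [-0.3, -0.3, 1.4]
grip_width: 0.0001
grip_force: 0.8
```

Call:
step_arm([
  {"tx":0,"ty":0,"tz":0.0025,"turn":0,"grip":-1},
  {"tx":0,"ty":0,"tz":0.0025,"turn":0,"grip":-1},
  {"tx":0,"ty":0,"tz":0.0025,"turn":0,"grip":-1},
  {"tx":0,"ty":0,"tz":0,"turn":0,"grip":-1},
])

```text
time_s: 12.08
eef_pos: [0.6014, -0.1305, 0.1112]
ee_rot: [3.141, 0.0, 1.796]
force: [-1.7, -0.9, 4.4]
grip_width: -0.0003
grip_force: 2.5
```

Not blocked: it has gone about 3 mm at 4.4 N.

Call:
step_arm([
  {"tx":0,"ty":0,"tz":0.0025,"turn":0,"grip":-1},
  {"tx":0,"ty":0,"tz":0.0025,"turn":0,"grip":-1},
  {"tx":0,"ty":0,"tz":0.0025,"turn":0,"grip":-1},
  {"tx":0,"ty":0,"tz":0.0025,"turn":0,"grip":-1},
  {"tx":0,"ty":0,"tz":0.0025,"turn":0,"grip":-1},
  {"tx":0,"ty":0,"tz":0.0025,"turn":0,"grip":-1},
  {"tx":0,"ty":0,"tz":0,"turn":0,"grip":-1},
])

```text
time_s: 12.67
eef_pos: [0.6014, -0.1305, 0.1054]
ee_rot: [3.141, 0.0, 1.796]
force: [-1.1, 0.7, 6.6]
grip_width: -0.0
grip_force: 3.3
```

Call:
step_arm([
  {"tx":0,"ty":0,"tz":0.002,"turn":0,"grip":-1},
  {"tx":0,"ty":0,"tz":0.002,"turn":0,"grip":-1},
  {"tx":0,"ty":0,"tz":0.002,"turn":0,"grip":-1},
  {"tx":0,"ty":0,"tz":0,"turn":0,"grip":-1},
])

```text
time_s: 13.0
eef_pos: [0.6013, -0.1305, 0.1029]
ee_rot: [3.141, 0.0, 1.796]
force: [-1.6, 0.6, 6.3]
grip_width: 0.0001
grip_force: 3.2
```

Call:
step_arm([
  {"tx":0,"ty":0,"tz":0.0015,"turn":0,"grip":-1},
  {"tx":0,"ty":0,"tz":0.0015,"turn":0,"grip":-1},
  {"tx":0,"ty":0,"tz":0,"turn":0,"grip":-1},
])

```text
time_s: 13.25
eef_pos: [0.6014, -0.1305, 0.1021]
ee_rot: [3.141, 0.001, 1.796]
force: [-2.7, 0.9, 7.5]
grip_width: 0.0005
grip_force: 4.1
```

Call:
step_arm([
  {"tx":0,"ty":0,"tz":0.0015,"turn":0,"grip":-1},
  {"tx":0,"ty":0,"tz":0.0015,"turn":0,"grip":-1},
  {"tx":0,"ty":0,"tz":0,"turn":0,"grip":-1},
])

```text
time_s: 13.5
eef_pos: [0.6014, -0.1305, 0.102]
ee_rot: [3.14, 0.001, 1.797]
force: [-4.2, 1.6, 15.2]
grip_width: 0.0002
grip_force: 7.6
```

The plunger is at its stop (15 N, no further travel). I'll let it up and back away.

Call:
step_arm([
  {"tx":0,"ty":0,"tz":-0.01,"turn":0,"grip":-1},
  {"tx":0,"ty":0,"tz":-0.01,"turn":0,"grip":-1},
  {"tx":0,"ty":0,"tz":-0.01,"turn":0,"grip":-1},
  {"tx":0,"ty":0,"tz":-0.02,"turn":0,"grip":-1},
  {"tx":0,"ty":0,"tz":-0.05,"turn":0,"grip":-1},
  {"tx":0,"ty":0,"tz":-0.08,"turn":0,"grip":-1},
  {"tx":0,"ty":0,"tz":-0.08,"turn":0,"grip":-1},
  {"tx":0,"ty":0,"tz":-0.08,"turn":0,"grip":-1},
  {"tx":0,"ty":0,"tz":-0.04,"turn":0,"grip":-1},
  {"tx":0,"ty":0,"tz":0,"turn":0,"grip":-1},
  {"tx":0,"ty":0,"tz":0,"turn":0,"grip":-1},
  {"tx":0,"ty":0,"tz":0,"turn":0,"grip":-1},
])

```text
time_s: 14.5
eef_pos: [0.6005, -0.1303, 0.2502]
ee_rot: [-3.139, -0.001, 1.796]
force: [-0.0, 0.1, -0.7]
grip_width: -0.0002
grip_force: 0.0
```

```bash
python3 - <<'E'
from workcell import status, eyes
import cv2,numpy as np
c=eyes.read_camera("scene")["frame"];t=eyes.read_camera("top")["frame"]
f=lambda x:cv2.resize(x,(400,300),interpolation=cv2.INTER_CUBIC)
cv2.imwrite("pics/e.png",np.hstack([f(c[140:320,140:380]),f(t[130:310,190:430])])[:,:,::-1]);print(status.state()["eef_pos"],status.state()["force"])
E
```

```text
[ 0.60046499 -0.13026494  0.24979708] [ 0.759384   -0.8056429  -0.88633366]
```

View pics/e.png

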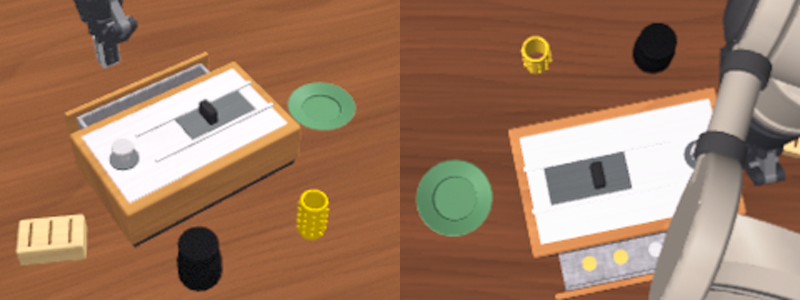

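The drawer has popped out (its front runs (70,115)–(205,58) in the left half). The plunger is up, the grip is home and the bystanders haven't moved.

```bash
python3 -c "
from workcell import job
print(job.hand_in())"
```

```text
the job is handed in; nothing more can be done
None
```

Job handed in at about 15 s of the 51 s limit: the lock grip is home against its end stop (felt at about 13 N), the plunger was pressed to its stop (about 15 N) and came back up, the drawer popped out by itself, and the other items look undisturbed.

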